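Gauge a bar against the flip stop of a cut-to-length board

TASK

Set the aluminium bar up for a saw cut on the cutting board: flip the hinged stop fully down onto the fence, then slide the bar flat along the fence until its right-hand end just bears on the tip of the stop's adjusting screw, pressing only lightly so that neither the screw is strained nor the stop's carriage shifts from its setting. Then flip the stop fully up again out of the way of the saw, leaving the bar where it was gauged, flat against the fence, and leave everything else on the bench where it lies.

Things in the scene. Friction and masses are not known exactly. Their poses are not given: they have to be found in the camera images.
- cutting_board: Plywood bed 145 x 340 mm, 18 mm thick, screwed to the bench, with an aluminium fence on it. Origin: on the bench top under the board. x points away from the robot across the board, y along the fence to the robot's left, z up. In these axes the bed spans x -85 to +60, y -170 to +170 mm, its top at z 18 mm; the stop is near the -y (right) end.
- fence (a point): Point on the top front edge of the fence at the middle of its length, at x +15, y 0, z +38 mm in the board's axes (same axes). The fence's upright front face lies in this plane, along y over the whole board; the fence is 20 mm high above the bed and 30 mm deep (toward +x). A saw slot crosses it at y +95 mm. The bar belongs on the bed in front of this face.
- bar: The piece to gauge: solid aluminium bar, 25 wide (x), 180 long (y), 45 mm high (z), about 0.5 kg, on the bed. Origin: centre of its underside; ends at y -90 and +90 mm, the -y end meets the stop. It starts loose, askew, 8 to 20 mm off the fence. Its upper 25 mm stand above the fence and can be gripped across. Flat on the fence its centre is 12.5 mm before the face.
- stop_arm (a joint): Angle of the hinged flip stop (rad): 0 = fully down, its arm lying on the fence top; 1.65 = upper limit, arm upright, leaning slightly back. It starts up (1.5 to 1.65). Stiff friction hinge (about 0.1 N m, 1 to 2 N at the grip): it stays where it is put, so it must be brought all the way; hard stops at both ends.
- stop_hinge (a point): Middle of the stop's hinge axis, on the dark steel carriage clamped on the fence. The axis is parallel to the board's y, 38 mm behind the fence face and 47 mm above the bench. The carriage may be clamped anywhere within 20 mm of board y -110 mm; only friction holds it: more than about 20 N along the fence shoves it.
- stop_grip (a point): Middle of the orange grip at the free end of the stop's arm, 14 mm wide along the fence (pinch it by its sides, fingers closing along the fence) and 15 mm thick; its end is about 16 mm farther out. At stop angle a it is at x = hinge - 95 cos a + 40 sin a, z = hinge + 95 sin a + 40 cos a (mm, board axes), at the hinge's y: when down 87 mm over the bench, grip pointing up.
- stop_leg (a point): Middle of the leg under the stop's arm, at the hinge's y; when down it is 12.5 mm before the fence face and 13 mm above the bed. It carries the adjusting screw along y: brass knob to the right, domed steel tip to the left, 11 mm above the bed. The tip's end is 19 to 45 mm to the left (+y) of the hinge's y, as last set: not measured, find it by touch.
- cut_piece_0: Bystander: length of the same bar, 25 x 140 x 45 mm, cut before; origin at the centre of its underside, y along it.
- cut_piece_1: Bystander: a second length cut before, 25 x 140 x 45 mm, beside the first.
- vernier: Bystander: steel vernier calliper, 66 x 200 x 10 mm, lying flat; origin at the centre of its underside.
- putty_tin: Bystander: green round tin, 49 mm across, 56 mm high; origin at the centre of its underside.
- spray_can: Bystander: blue and yellow spray can, 59 mm across, 230 mm high, at the back left; origin at the centre of its underside.
- squeeze_bottle: Bystander: white squeeze bottle, 57 mm across, 186 mm high, beside the spray can; origin at the centre of its underside.

How it is judged:
On the way, in this order (a step that is already met when the one before it is completed fails the run):
1. the stop is flipped fully down onto the fence (within 0.05 rad) (value of joint stop_arm below 0.05 rad), for 0.2 s.
2. with the stop down, the bar stands on the bed flat against the fence and its end bears on the tip of the stop screw (value of joint stop_arm below 0.05 rad and contact force between bar and stop_screw_c0 above 0.5 N and x of bar in the frame of cutting_board between 0.0005 and 0.0045 m and angle between the x axis of bar and the x axis of cutting_board, either way round below 0.02 rad and z of bar in the frame of cutting_board between 0.0155 and 0.0205 m and angle between bar's own z axis and vertical below 0.04 rad and y of stop_screw_c0 in the frame of bar between -0.0995 and -0.0945 m), for 0.2 s.
3. the stop is flipped fully up again with the bar still where it was gauged (value of joint stop_arm above 1.45 rad and x of bar in the frame of cutting_board between 0.0005 and 0.0045 m and angle between the x axis of bar and the x axis of cutting_board, either way round below 0.02 rad and z of bar in the frame of cutting_board between 0.0155 and 0.0205 m and angle between bar's own z axis and vertical below 0.04 rad and y of stop_screw_c0 in the frame of bar between -0.0995 and -0.0945 m), for 0.2 s.
At the end, for the whole second after the job is handed in: The stop is up (over 1.45 rad) and still; the bar rests on the bed, flat against the fence (within 2 mm and 0.02 rad), its end within 2.5 mm of the plane of the screw tip, as gauged; nothing moves (all of step 3 and velocity of joint stop_arm between -0.1 and 0.1 rad/s and linear speed of bar below 0.01 m/s); the robot touches nothing.
It fails at once if the stop's carriage is shifted along the fence by more than 3 mm (distance of stop_hinge from where it was at the start of the episode above 0.003 m).
It fails at once if the bar is pressed on the stop screw with more than 12 N (contact force between bar and stop_screw_c0 above 12 N).
It fails at once if a bystander is moved by more than 20 mm (distance of any of cut_piece_0, cut_piece_1, vernier, putty_tin, spray_can, squeeze_bottle from where it was at the start of the episode above 0.02 m).
It also fails if it takes over 72 s, if anything falls off the work surface, if the arm or the gripper's body presses on something with over 40 N, if the wrist force passes 120 N, or if a joint passes its speed limit or range.

ROBOT

A 7-joint arm with a two-finger parallel gripper is mounted at the origin on a cart in front of the work surface, level with it; the furniture and walls round the work are solid. World frame = base frame: x ahead of the robot, y to its left, z up, the work surface at z = 0. Lengths are in m, angles in rad, forces in N, time in s.
With the tool pointing down it reaches from about 0.35 to 0.9 m from the base axis. Payload 8.1 kg.
Tool frame: the origin (TCP) lies midway between the tips of the shut fingers; the grasp point (between the pads) lies arm.grasp_offset behind it (arm.grasp_offset is the distance from the TCP to the grasp point, in m); z points along the fingers, y is the line along which they close (so a half turn about z gives the same grasp; the last joint's range is limited). The gripper opens to 92 mm and grips with 3 to 60 N. Pads are 19 mm wide; open, the fingers measure 130 mm over their backs; the gripper's body (75 mm by 190 mm) begins 47 mm behind the grasp point.
Start: joints at [-1.3, 0.434, 0.025, 1.573, -0.012, 1.134, -0.075], TCP at [0.228, 0.582, 0.227] pointing down, gripper open.
Joint ranges: [-2.62, 2.62], [-0.44, 2.09], [-1.27, 1.32], [0.08, 2.57], [-1.32, 4.46], [0.12, 2], [-2.74, 2.74]. Speed limits (rad/s): [2.22, 2.22, 3.01, 3.01, 3.14, 3.14, 3.14].

INTERFACE

Orientations are given as a rotation vector (axis times angle).
In Python, from cell import observe, imaging, arm gives the robot as it stands.
- The arm moves only by the tool apply_moves, never from a script. Its argument "commands" is a list of rows, each a list of 5 numbers: the opening in per cent of the stroke, from 0 (shut) to 100 (fully open), then the shift along the world's x, y, z in units of 0.06 m (1.0 is 0.06 m), then the turn about the world's z in units of 0.5 rad (1.0 is 0.5 rad). A call has 1 to 12 rows; each row shifts and turns the commanded pose from where the row before left it; what a row does not reach is not made up. A row lasts 1/8 s, in which the tool goes at most 62.5 mm and 10.7 degrees, less where a joint would pass 70% of its speed; a pose out of reach is approached as far as the arm can. A call with a number of a shift or a turn outside -1 to 1 is refused whole. A call with a gripper value outside its range is refused whole. The fingers move at their own pace and stop on an object; "newtons" is the grip in N (left out, the last holds). Time passes only in rows, so rows that do not move let the fingers close. It gives the time, the measured TCP pose, the force, the opening and the grip force at its end, in the units of the state.
- observe(): the state, without advancing time (a new reading comes with each control period).
- imaging.get_image(name): name is "scene" or "top" or "wrist"; returns (picture, depth): 400x640x3 uint8, red, green, blue; 400x640 float32, m along the optical axis (not along the pixel's ray), 0 where there is no reading.
- imaging.camera_params(name): a dict with "camera_matrix" (3x3 intrinsics, pixels), "origin" and "rotation" of the camera in the world; the wrist camera has in their place "tool_from_camera" (4x4, takes a point from camera to tool coordinates, whose origin is the TCP and whose axes are the flange's). Camera axes: x right, y up, looking along -z (the intrinsics and any distortion apply to the point x, -y, -z); pixel columns grow to the right and rows downward; lengths in m; the calibration is good to about 2 mm. A picture is of the moment at which its call begins: read the wrist's pose just before it. camera_params takes no time and is no camera call.
- arm.sign_off(): hands the job in; it is judged then, once.
The state is a dict: "clock": time; "joints": joint angles; "dq": joint speeds; "joint_efforts": joint torques, N m; "position": TCP position; "ee_rot": TCP orientation; "force": force on the tool from outside, world axes, zero at the start; "ft_torque": the same for the moment, N m; "width": opening from 0.0 (shut) to 1.0 (fully open); "gripper_force": force on a finger pad.
Only numpy, scipy, OpenCV 4.12 (cv2) and the standard library are available. Lean on these libraries where they do the work, as an engineer would, in place of code of your own. Each camera call takes 0.05 s, during which the arm holds its last target. There are 200 camera calls.

## Working session

There is one attempt and no reset: what is moved stays moved. The work goes in short steps, Python scripts to look and compute and a tool call to move; the robot and the scene stay as the last step left them, time stands still between calls to the robot, and variables do not carry over. Pictures are saved under pics/ and viewed, at most 13 in all, crops included, and the job is handed in when it is done.

Besides the shell and the picture viewer there is one more tool, called by a JSON object that holds its "method" and its "body". apply_moves: Moves the arm, as the interface text tells. Its arguments: {"type":"object","properties":{"commands":{"type":"array"},"newtons":{"type":"number"}},"required":["commands"]}

```bash
mkdir -p pics; ls; cat > h.py <<'E'
import numpy as np, cv2
from cell import observe, imaging, arm
from scipy.spatial.transform import Rotation as R
def cam(n, st=None):
    p=imaging.camera_params(n); K=np.array(p["camera_matrix"])
    if n=="wrist":
        T=np.array(p["tool_from_camera"]); Rt=R.from_rotvec(st["ee_rot"]).as_matrix()
        return K, Rt@T[:3,3]+np.array(st["position"]), Rt@T[:3,:3]
    return K, np.array(p["origin"]), np.array(p["rotation"])
def grab(n):
    st=observe(); im,d=imaging.get_image(n); return im,d,cam(n,st)
def cloud(d,c):
    K,o,Rm=c; v,u=np.mgrid[:d.shape[0],:d.shape[1]]
    x=(u-K[0,2])/K[0,0]*d; y=(v-K[1,2])/K[1,1]*d
    return np.stack([x,-y,-d],-1)@Rm.T+o
def ray(px,c,z):
    K,o,Rm=c; r=Rm@np.array([(px[0]-K[0,2])/K[0,0],-(px[1]-K[1,2])/K[1,1],-1.])
    return o+r*(z-o[2])/r[2]
def proj(P,c):
    K,o,Rm=c; q=(np.asarray(P)-o)@Rm; return np.stack([K[0,0]*q[...,0]/-q[...,2]+K[0,2], K[1,1]*-q[...,1]/-q[...,2]+K[1,2]],-1)
def save(n,im): cv2.imwrite(n,im[...,::-1])
E
python3 - <<'E'
from h import *
for n in("top","scene"):
    im,d,c=grab(n); save(f"pics/{n}0.png",im); np.savez(f"{n}0.npz",im=im,d=d)
    print(n,c, imaging.camera_params(n).keys())
s=observe(); print(s); print(arm.grasp_offset)
E
```

```text
pics
top (array([[508.78345558,   0.        , 325.74689157],
       [  0.        , 508.78345558, 200.64540385],
       [  0.        ,   0.        ,   1.        ]]), array([ 0.40968601, -0.28402723,  1.6238758 ]), array([ 0.08639276, -0.08686937, -1.57572035])) dict_keys(['camera_matrix', 'origin', 'rotation'])
scene (array([[394.11504268,   0.        , 314.3712712 ],
       [  0.        , 394.11504268, 210.40728335],
       [  0.        ,   0.        ,   1.        ]]), array([ 0.0760421 , -0.90832039,  0.52604501]), array([ 1.00728934, -0.3568094 , -0.57618415])) dict_keys(['camera_matrix', 'origin', 'rotation'])
{'clock': 0.1, 'joints': array([-1.29958101,  0.43515523,  0.02497586,  1.57400151, -0.01159363,
        1.13396782, -0.07511412]), 'dq': array([-1.16421700e-03, -1.94868288e-05,  9.09435880e-05, -2.66299233e-03,
       -4.43799473e-04, -9.18740323e-04,  7.45376063e-04]), 'joint_efforts': array([ 3.09870578e-03, -6.69129181e+01,  9.87967439e-01, -3.15143752e+01,
       -6.05768384e-02,  3.73714417e-02,  3.09843381e-05]), 'position': array([0.22812014, 0.58140277, 0.22602404]), 'ee_rot': array([-5.83879264e-01, -3.08672920e+00,  2.16972973e-03]), 'force': array([ 0.07755309,  0.06051408, -0.07029937]), 'ft_torque': array([ 0.01676368,  0.0173307 , -0.07209444]), 'gripper_force': 0.0, 'width': 0.9970787831134456}
0.0188
```

View pics/top0.png

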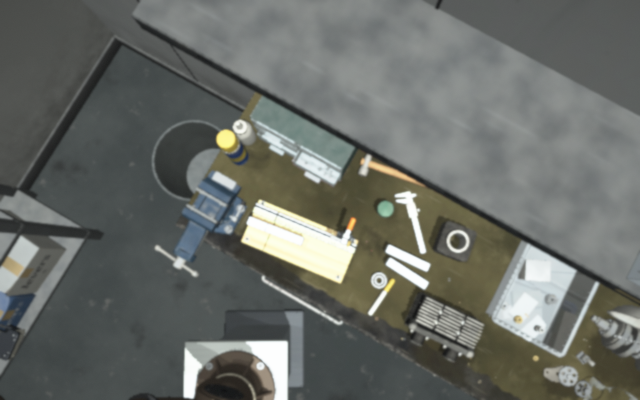

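View pics/scene0.png

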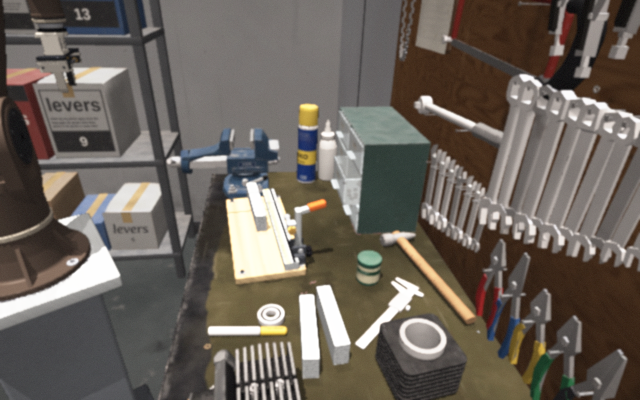

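Top view: board spans about (243,200)–(357,282), orange grip at (350,227), bar at (275,231). The camera rotation is a rotation vector, so I'll fix that and measure.

```bash
sed -i 's/np.array(p\["rotation"\])/R.from_rotvec(p["rotation"]).as_matrix()/' h.py
python3 - <<'E'
from h import *
z=np.load("top0.npz"); im,d=z["im"],z["d"]; c=cam("top"); P=cloud(d,c)
for n,px in dict(base=(235,370),bed=(300,262),gripend=(350,227),bar=(275,231),bench=(330,200),bed2=(262,215),tin=(385,208),cut=(408,257)).items(): print(n,px,P[px[1],px[0]].round(4))
hsv=cv2.cvtColor(im,cv2.COLOR_RGB2HSV)
sub=im[180:300,225:445]; save("pics/topz.png",cv2.resize(sub,None,fx=3.6,fy=3.6,interpolation=cv2.INTER_CUBIC))
m=((hsv[...,2]>150)).astype(np.uint8); m[:, :235]=0; m[:,375:]=0; m[:195]=0; m[290:]=0
m=cv2.morphologyEx(m,cv2.MORPH_OPEN,np.ones((5,5)))
n,l,s,_=cv2.connectedComponentsWithStats(m); k=1+np.argmax(s[1:,4]); 
print(s[k])
(rc,rs,ra)=cv2.minAreaRect(np.argwhere(l==k)[:,::-1].astype(np.float32)); bx=cv2.boxPoints((rc,rs,ra)); print(bx)
W=np.array([ray(p,c,.018) for p in bx]); print(W.round(4)); print([np.linalg.norm(W[i]-W[i-1]) for i in range(4)])
o=(hsv[...,0]<15)&(hsv[...,1]>170)&(hsv[...,2]>150); o[:,:330]=0;o[:,370:]=0;o[:200]=0;o[250:]=0
print("orange",np.argwhere(o)[:,::-1].mean(0),np.median(P[o],0),P[o].min(0),P[o].max(0))
z=np.load("scene0.npz"); im2,d2=z["im"],z["d"]; c2=cam("scene"); P2=cloud(d2,c2)
hsv=cv2.cvtColor(im2,cv2.COLOR_RGB2HSV); o=(hsv[...,0]<15)&(hsv[...,1]>170)&(hsv[...,2]>150);o[:,:285]=0;o[:,335:]=0;o[:190]=0;o[225:]=0
print("orange scene",np.argwhere(o)[:,::-1].mean(0),np.median(P2[o],0),P2[o].min(0),P2[o].max(0))
sub=im2[170:290,210:350]; save("pics/scz.png",cv2.resize(sub,None,fx=4.5,fy=4.5,interpolation=cv2.INTER_CUBIC))
E
```

```text
base (235, 370) [ 0.0771 -0.0116  0.0634]
bed (300, 262) [ 0.3945 -0.203   0.0155]
gripend (350, 227) [ 0.4957 -0.355   0.1453]
bar (275, 231) [ 0.4894 -0.1296  0.0704]
bench (330, 200) [ 0.5915 -0.2988 -0.0013]
bed2 (262, 215) [ 0.5414 -0.0855  0.0378]
tin (385, 208) [ 0.559  -0.4683  0.0563]
cut (408, 257) [ 0.4078 -0.5369  0.0493]
[ 242  200  116   83 5265]
[[237.9106  240.96236]
 [263.75534 179.58119]
 [366.44476 222.81883]
 [340.6     284.2    ]]
[[ 0.4615 -0.0078  0.018 ]
 [ 0.6563 -0.0878  0.018 ]
 [ 0.516  -0.4133  0.018 ]
 [ 0.3249 -0.3297  0.018 ]]
[np.float64(0.3497305395788558), np.float64(0.21057800544161456), np.float64(0.3544042246351184), np.float64(0.20860285113825258)]
orange [348.33333333 224.66666667] [ 0.50156332 -0.34923704  0.14636331] [ 0.49863284 -0.35216314  0.14599979] [ 0.50729482 -0.34918764  0.1470601 ]
orange scene [317.50649351 205.53246753] [ 0.50667387 -0.36460215  0.1401581 ] [ 0.48974244 -0.37275854 -0.00225885] [ 0.70022951 -0.1348278   0.14948834]
```

View pics/topz.png

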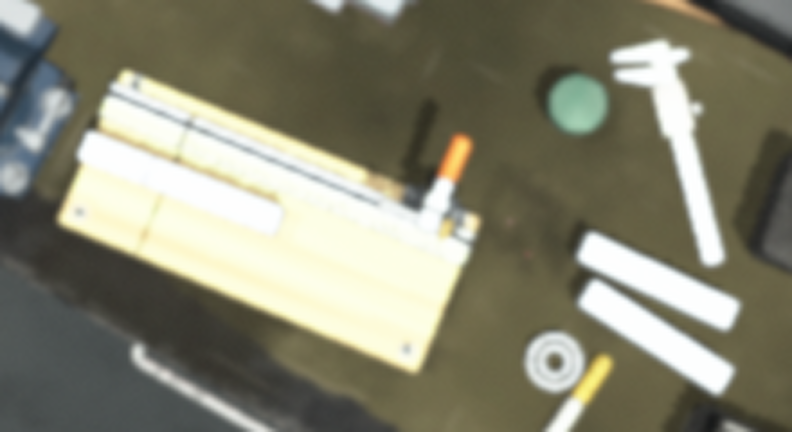

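View pics/scz.png

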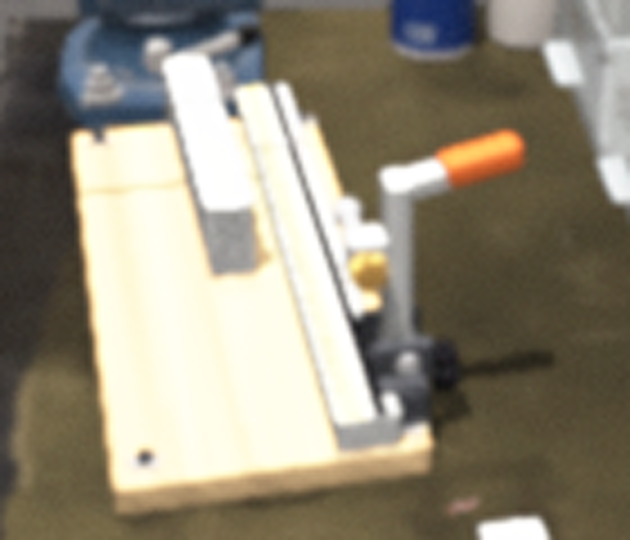

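Top crop: board corners about (58,218),(128,70),(478,212),(415,372), bar (80,148)–(280,215), grip (457,152). In the scene crop the stop is upright and the grip points away from the robot. Next: board pose and the first approach.

```bash
python3 - <<'E'
from h import *
c=cam("top")
q=[(58,218),(128,70),(479,213),(415,372)]
W=np.array([ray((225+u/3.6-.4,180+v/3.6-.4),c,.018) for u,v in q]); print(W.round(4))
FL,BL,BR,FR=W
ey=(FL-FR)/2+(BL-BR)/2; yaw=np.arctan2(ey[1],ey[0])-np.pi/2; print("lens",[np.linalg.norm(a) for a in(FL-FR,BL-BR,BL-FL,BR-FR)],"yaw",yaw)
cen=W.mean(0); Rz=R.from_euler('z',yaw).as_matrix(); O=cen-Rz@np.array([-.0125,0,0]); print("origin",O)
for u,v in[(80,148),(280,218),(85,165)]:
    p=ray((225+u/3.6-.4,180+v/3.6-.4),c,.063); print(Rz.T@(p-O))
g=ray((348.3,224.7),c,.142); print("grip",g,Rz.T@(g-O))
s=observe(); M=R.from_rotvec(s["ee_rot"]).as_matrix(); print(M.round(3)); print("tool y ang",np.arctan2(M[1,1],M[0,1]))
print(imaging.camera_params("wrist"))
E
```

```text
[[ 0.464  -0.0165  0.018 ]
 [ 0.5939 -0.0768  0.018 ]
 [ 0.4659 -0.3848  0.018 ]
 [ 0.3288 -0.3275  0.018 ]]
lens [np.float64(0.33905275401161145), np.float64(0.3335383633667979), np.float64(0.14316799587778975), np.float64(0.14861138315943376)] yaw -0.4020321360118768
origin [ 0.47466877 -0.20628886  0.018     ]
[-0.02069292  0.1695957   0.045     ]
[-0.00982986 -0.01120348  0.045     ]
[-0.0323575   0.15983857  0.045     ]
grip [ 0.50268134 -0.35029808  0.142     ] [ 0.08212832 -0.12156602  0.124     ]
[[-0.931  0.365 -0.   ]
 [ 0.365  0.931 -0.001]
 [-0.    -0.001 -1.   ]]
tool y ang 1.1968980788728663
{'camera_matrix': array([[299.78328488,   0.        , 318.06291836],
       [  0.        , 299.78328488, 199.0441496 ],
       [  0.        ,   0.        ,   1.        ]]), 'tool_from_camera': array([[-9.35457209e-07,  9.56151911e-01,  2.92871173e-01,
         7.97541894e-02],
       [ 9.99999629e-01,  2.53281994e-04, -8.23708950e-04,
        -9.99292861e-04],
       [-8.61769881e-04,  2.92871063e-01, -9.56151556e-01,
        -1.58603813e-01],
       [ 0.00000000e+00,  0.00000000e+00,  0.00000000e+00,
         1.00000000e+00]])}
```

{"method": "apply_moves", "body": {"commands": [[100,0.28,-0.95,0.2,0],[100,0.28,-0.95,0.2,0],[100,0.28,-0.95,0,0],[100,0.28,-0.95,0,0],[100,0.28,-0.95,0,0],[100,0.28,-0.95,0,0],[100,0.28,-0.95,0,0],[100,0.28,-0.95,0,0],[100,0.28,-0.95,0,0],[100,0.28,-0.95,0,0],[100,0.28,-0.95,0,0],[100,0.28,-0.95,0,0]], "newtons": 8}}

```text
clock: 1.6
position: [0.43, -0.1039, 0.2508]
ee_rot: [0.583, 3.087, 0.001]
force: [0.4, 0.4, 0.1]
width: 1.004
gripper_force: 0.0
```

{"method": "apply_moves", "body": {"commands": [[40,0.28,-0.95,0,-0.06],[40,0.28,-0.95,0,0],[40,0,-0.25,0,0],[40,0,0,0,0],[40,0,0,0,0]]}}

```text
clock: 2.22
position: [0.4634, -0.2293, 0.2505]
ee_rot: [-0.627, -3.078, -0.002]
force: [-0.3, 0.0, 0.3]
width: 0.504
gripper_force: 0.0
```

```bash
python3 - <<'E'
from h import *
s=observe(); print(s["clock"],s["position"],s["joints"].round(3),s["ee_rot"],s["force"])
im,d,c=grab("wrist"); save("pics/w1.png",im); np.savez("w1.npz",im=im,d=d,K=c[0],o=c[1],R=c[2])
E
```

```text
2.225 [ 0.4633566  -0.22928134  0.25046913] [-0.198  0.266  0.705  1.839 -0.193  1.106  1.745] [-6.27214201e-01 -3.07758104e+00 -2.02015836e-03] [-0.32552284  0.02331934  0.31895506]
```

View pics/w1.png

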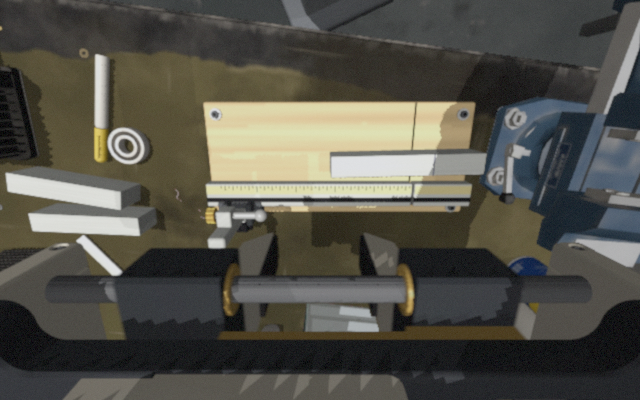

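Wrist view: board (204,101)–(473,210), bar top/side (331,150)–(485,178), screw knob (210,215) and dome tip at (265,215); the grip is hidden behind the finger. I'll refine board, bar and stop positions.

```bash
python3 - <<'E'
from h import *
z=np.load("w1.npz"); im,d=z["im"],z["d"]; c=(z["K"],z["o"],z["R"])
P=cloud(d,c)
hsv=cv2.cvtColor(im,cv2.COLOR_RGB2HSV)
g=cv2.cvtColor(im,cv2.COLOR_RGB2GRAY).astype(float)
# front edge, subpixel by max gradient along columns
def edge(cols,r0,r1,sgn):
    o=[]
    for u in cols:
        gr=sgn*np.gradient(cv2.GaussianBlur(g[:,u-1:u+2],(3,3),0).mean(1))[r0:r1]; k=gr.argmax(); o.append((u,r0+k))
    return np.array(o,float)
def edgeh(rows,c0,c1,sgn):
    o=[]
    for v in rows:
        gr=sgn*np.gradient(g[v-1:v+2].mean(0))[c0:c1]; o.append((c0+gr.argmax(),v))
    return np.array(o,float)
F=edge(range(225,460,5),92,112,1); Lr=edgeh(range(110,175,4),195,213,1); Rr=edgeh(range(110,145,4),462,482,-1)
def wl(E,z): return np.array([ray(e,c,z) for e in E])
wf=wl(F,.018); v=cv2.fitLine(wf[:,:2].astype(np.float32),cv2.DIST_HUBER,0,1e-4,1e-4).ravel()
if v[1]<0: v[:2]*=-1
yaw=np.arctan2(v[1],v[0])-np.pi/2; Rz=R.from_euler('z',yaw).as_matrix()
b=lambda p:np.asarray(p)@Rz
xf=np.median(b(wf)[:,0]); yr=np.median(b(wl(Lr,.018))[:,1]); yl=np.median(b(wl(Rr,.018))[:,1])
print("yaw",yaw,"len",yl-yr,"depth z bed",np.median(P[115:140,230:400,2]))
O=Rz@np.array([xf+.085,(yl+yr)/2,0]); print("O",O); np.savez("board.npz",O=O,yaw=yaw)
B=(P-O)@Rz
fe=edge(list(range(225,320,5)),172,190,-1); print("fence top rows",np.median(fe[:,1]))
for n,px in dict(fencetop=(280,190),bartop=(400,158),arm=(222,232),arm2=(222,240),tip=(261,215),tip2=(255,215),knob=(210,215),leg=(225,212)).items(): print(n,B[px[1],px[0]].round(4))
m=(B[...,2]>.055)&(B[...,2]<.07)&(B[...,0]<.03)&(B[...,0]>-.08)&(abs(B[...,1])<.25)
m=m.astype(np.uint8); n,l,s,_=cv2.connectedComponentsWithStats(m);k=1+np.argmax(s[1:,4]);print(s[k])
pts=np.argwhere(l==k)[:,::-1].astype(float); W=np.array([((ray(p,c,.063)-O)@Rz)[:2] for p in pts],np.float32)
print(cv2.minAreaRect(W),cv2.boxPoints(cv2.minAreaRect(W)))
t=(B[...,2]>.08)&(B[...,2]<.17)&(B[...,0]>-.02)&(B[...,0]<.15)&(abs(B[...,1]+.1)<.06)
q=B[t]; print(len(q),q.min(0),q.max(0))
for zz in np.arange(.08,.15,.01):
    k=q[(q[:,2]>zz)&(q[:,2]<zz+.01)]
    if len(k): print(zz.round(2),len(k),np.percentile(k,[2,50,98],axis=0).round(4).tolist())
sub=im[170:260,180:300]; save("pics/w1z.png",cv2.resize(sub,None,fx=6,fy=6,interpolation=cv2.INTER_CUBIC))
E
```

```text
yaw -0.39648473 len 0.3384547499555943 depth z bed 0.018769734992406473
O [ 0.47189181 -0.20473598  0.        ]
fence top rows 180.0
fencetop [ 0.0224 -0.0751  0.0398]
bartop [-0.0216  0.0685  0.0636]
arm [ 0.0446 -0.1262  0.1222]
arm2 [ 0.0472 -0.1222  0.1363]
tip [ 0.0325 -0.0882  0.105 ]
tip2 [ 0.0331 -0.0951  0.1031]
knob [ 0.0312 -0.1421  0.1076]
leg [ 0.0282 -0.1261  0.1066]
[ 331  153  156   25 3407]
((-0.013259042985737324, 0.07855790853500366), (0.026306401938199997, 0.1798313707113266), 0.9500767588615417) [[-0.02790135  0.16824314]
 [-0.02491952 -0.01156351]
 [ 0.00138326 -0.01112732]
 [-0.00159856  0.16867933]]
1302 [ 0.02643703 -0.14743543  0.08045745] [ 0.05929534 -0.08294171  0.13961299]
0.08 23 [[0.0299, -0.1209, 0.0807], [0.0485, -0.1193, 0.0861], [0.055, -0.1188, 0.0898]]
0.09 161 [[0.0266, -0.144, 0.0908], [0.0311, -0.1197, 0.0979], [0.0535, -0.0838, 0.0999]]
0.1 683 [[0.0273, -0.1465, 0.1003], [0.0344, -0.1221, 0.105], [0.0491, -0.0855, 0.1097]]
0.11 110 [[0.0305, -0.1345, 0.1101], [0.0451, -0.1254, 0.1132], [0.0534, -0.1188, 0.1194]]
0.12 90 [[0.0448, -0.1353, 0.1203], [0.0455, -0.1239, 0.1249], [0.0542, -0.1188, 0.1296]]
0.13 235 [[0.0449, -0.1353, 0.1307], [0.0489, -0.1266, 0.1371], [0.0554, -0.119, 0.1388]]
```

View pics/w1z.png

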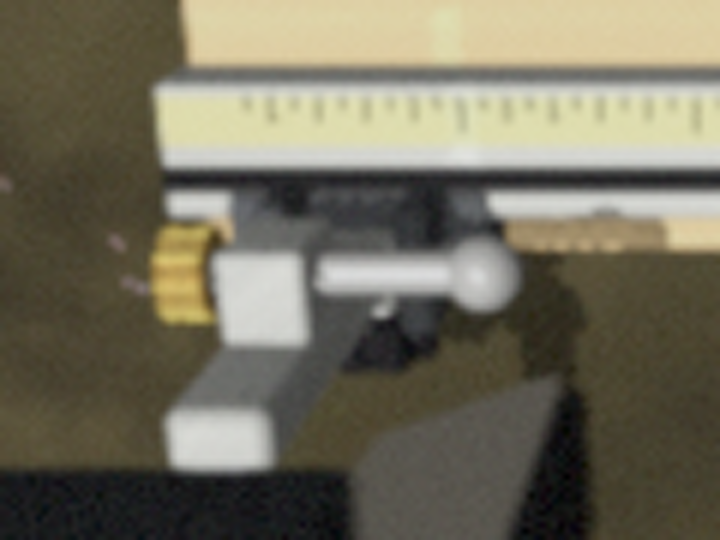

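{"method": "apply_moves", "body": {"commands": [[50,0.25,-0.71,0,0],[50,0.25,-0.71,0,0],[50,0.25,-0.72,0,0],[50,0,0,-0.7,0],[50,0,0,-0.7,0],[50,0,0,-0.7,0],[50,0,0,0,0],[5,0,0,0,0],[5,0,0,0,0],[5,0,0,0,0],[5,0,0,0,0]], "newtons": 8}}

```text
clock: 3.65
position: [0.5093, -0.3592, 0.1256]
ee_rot: [0.629, 3.076, 0.001]
force: [0.0, -1.1, 4.0]
width: 0.153
gripper_force: 8.0
```

```bash
cat > bp.py <<'E'
from h import *
z=np.load("board.npz"); O=z["O"]; Rz=R.from_euler('z',float(z["yaw"])).as_matrix()
s=observe(); M=R.from_rotvec(s["ee_rot"]).as_matrix()
print("t",s["clock"],"board",((s["position"]-O)@Rz).round(4),"F board",(s["force"]@Rz).round(2),"yaw",np.arctan2(M[1,1],M[0,1]).round(4),"w",s["width"],"gf",s["gripper_force"],"pos",s["position"],"j",s["joints"].round(2))
E
python3 bp.py
```

```text
t 3.65 board [ 0.0942 -0.1281  0.1256] F board [ 0.45 -1.05  4.03] yaw 1.1673 w 0.1530953729367665 gf 8.000395148992538 pos [ 0.50932602 -0.35923828  0.12559386] j [ 0.11  0.59  0.63  1.73 -0.41  0.96  2.08]
```

```bash
cat > arc.py <<'E'
import sys; from h import *
z=np.load("board.npz"); Rz=R.from_euler('z',float(z["yaw"])).as_matrix()
a0,a1,n=float(sys.argv[1]),float(sys.argv[2]),int(sys.argv[3])
a=np.radians(np.linspace(a0,a1,n+1)); p=np.stack([-95*np.cos(a)+40*np.sin(a),0*a,95*np.sin(a)+40*np.cos(a)],1)/1000
print((np.diff(p,axis=0)@Rz.T/.06).round(2).tolist())
E
python3 arc.py 90 0 12
```

```text
[[-0.2, 0.08, 0.07], [-0.2, 0.09, 0.05], [-0.21, 0.09, 0.02], [-0.21, 0.09, -0.01], [-0.2, 0.09, -0.04], [-0.2, 0.08, -0.07], [-0.19, 0.08, -0.1], [-0.17, 0.07, -0.12], [-0.16, 0.07, -0.15], [-0.14, 0.06, -0.17], [-0.12, 0.05, -0.19], [-0.09, 0.04, -0.2]]
```

{"method": "apply_moves", "body": {"commands": [[5,-0.2,0.08,0.07,0],[5,-0.2,0.09,0.05,0],[5,-0.21,0.09,0.02,0],[5,-0.21,0.09,-0.01,0],[5,-0.2,0.09,-0.04,0],[5,-0.2,0.08,-0.07,0],[5,-0.19,0.08,-0.1,0],[5,-0.17,0.07,-0.12,0]], "newtons": 10}}

```text
clock: 4.65
position: [0.4127, -0.3183, 0.1122]
ee_rot: [-0.629, -3.077, -0.002]
force: [4.5, 4.6, -0.6]
width: 0.149
gripper_force: 10.0
```

```bash
python3 bp.py
```

```text
t 4.65 board [-0.0108 -0.1276  0.1122] F board [ 2.33  6.01 -0.59] yaw 1.1673 w 0.14939965340804665 gf 9.999612048268318 pos [ 0.4126719  -0.31830593  0.11218494] j [ 0.08  0.45  0.65  2.   -0.38  0.81  2.11]
```

{"method": "apply_moves", "body": {"commands": [[5,0.006,0.015,0,0],[5,-0.15,0.075,-0.15,0],[5,-0.14,0.06,-0.17,0],[5,-0.12,0.05,-0.19,0],[5,-0.09,0.04,-0.2,0],[5,0,0,-0.03,0],[5,0,0,0,0]]}}

```text
clock: 5.52
position: [0.3824, -0.3051, 0.0678]
ee_rot: [-0.631, -3.075, -0.0]
force: [-5.0, -1.9, 2.3]
width: 0.153
gripper_force: 10.0
```

```bash
python3 bp.py
```

```text
t 5.525 board [-0.0438 -0.1272  0.0678] F board [-3.86 -3.63  2.33] yaw 1.1657 w 0.15339768217410846 gf 10.000905096530914 pos [ 0.38242369 -0.30513184  0.0677533 ] j [ 0.11  0.48  0.61  2.11 -0.43  0.68  2.17]
```

{"method": "apply_moves", "body": {"commands": [[5,0,0,-0.05,0],[5,0,0,0,0],[5,0,0,0,0]]}}

```text
clock: 5.9
position: [0.3833, -0.3055, 0.0653]
ee_rot: [-0.631, -3.077, 0.001]
force: [-4.9, -1.8, 8.4]
width: 0.154
gripper_force: 10.0
```

```bash
python3 bp.py
```

```text
t 5.9 board [-0.0428 -0.1272  0.0653] F board [-3.76 -3.58  8.44] yaw 1.166 w 0.15408967746639143 gf 9.999848753213882 pos [ 0.38330045 -0.30554338  0.0653027 ] j [ 0.12  0.48  0.6   2.11 -0.43  0.67  2.18]
```

{"method": "apply_moves", "body": {"commands": [[45,0,0,0.03,0],[45,0,0,0,0],[45,0,0,0,0],[45,0,0,0.6,0],[45,0,0,0.6,0],[45,0,0,0.6,0],[60,0,0,0,0]]}}

```text
clock: 6.78
position: [0.3854, -0.3057, 0.1773]
ee_rot: [0.629, 3.073, -0.001]
force: [-0.0, -0.0, 0.3]
width: 0.516
gripper_force: 0.0
```

```bash
python3 bp.py; python3 - <<'E'
from h import *
im,d,c=grab("wrist"); save("pics/w2.png",im); np.savez("w2.npz",im=im,d=d,K=c[0],o=c[1],R=c[2])
z=np.load("board.npz"); O=z["O"]; Rz=R.from_euler('z',float(z["yaw"])).as_matrix(); B=(cloud(d,c)-O)@Rz
t=(B[...,2]>.045)&(B[...,2]<.12)&(abs(B[...,0])<.07)&(abs(B[...,1]+.12)<.045)
for zz in np.arange(.045,.12,.01):
    k=B[t&(B[...,2]>zz)&(B[...,2]<zz+.01)]
    if len(k): print(zz.round(3),len(k),np.percentile(k,[2,50,98],axis=0).round(4).tolist())
E
```

```text
t 6.775 board [-0.0408 -0.1266  0.1773] F board [-0.   -0.01  0.27] yaw 1.1674 w 0.5160462862507343 gf 0.0 pos [ 0.38538911 -0.30574864  0.17725889] j [-0.01  0.31  0.74  2.   -0.26  0.92  2.03]
0.045 1207 [[-0.0229, -0.144, 0.0476], [0.0167, -0.1278, 0.0521], [0.0494, -0.1117, 0.0546]]
0.055 248 [[0.0235, -0.1459, 0.0551], [0.0439, -0.1289, 0.0571], [0.0503, -0.1101, 0.0591]]
0.065 7 [[-0.0468, -0.1326, 0.0711], [-0.0465, -0.1292, 0.0739], [-0.0456, -0.1247, 0.0748]]
0.075 5 [[-0.0485, -0.1314, 0.0751], [-0.047, -0.1265, 0.0776], [-0.0466, -0.123, 0.0843]]
0.085 10 [[-0.0502, -0.1322, 0.0876], [-0.05, -0.1278, 0.0895], [-0.0486, -0.1224, 0.0922]]
0.095 277 [[-0.0519, -0.134, 0.0981], [-0.0456, -0.1274, 0.1025], [-0.0383, -0.1208, 0.1046]]
0.105 1 [[-0.0446, -0.125, 0.1057], [-0.0446, -0.125, 0.1057], [-0.0446, -0.125, 0.1057]]
```

View pics/w2.png

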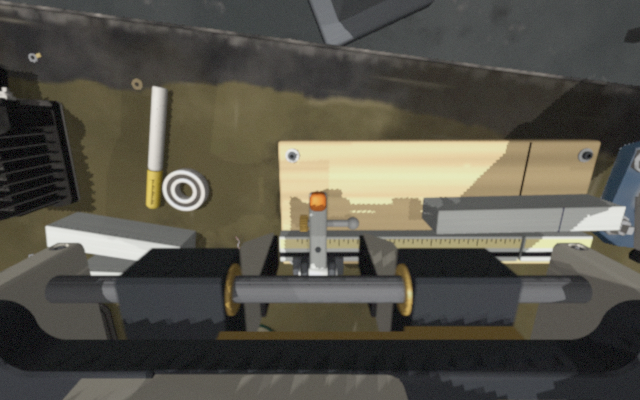

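Stop is down (orange grip upright at (317,200), its end at z≈0.1025 against an expected 0.103); screw tip near (352,224). Next, go over the bar with the gripper turned across it.

{"method": "apply_moves", "body": {"commands": [[70,0.2,0.347,0,-0.344],[70,0.2,0.347,0,-0.344],[70,0.2,0.347,0,-0.344],[70,0.2,0.347,0,-0.344],[70,0.2,0.347,0,-0.344],[70,0.2,0.347,0,-0.344],[70,0.2,0.347,0,-0.344],[70,0.2,0.347,0,-0.344],[70,0.2,0.347,0,-0.344],[70,0,0,0,0]]}}

```text
clock: 8.07
position: [0.4921, -0.1157, 0.1736]
ee_rot: [-2.599, -1.764, 0.004]
force: [0.3, -0.6, 0.4]
width: 0.698
gripper_force: 0.0
```

```bash
python3 bp.py; python3 - <<'E'
from h import *
im,d,c=grab("wrist"); save("pics/w3.png",im)
z=np.load("board.npz"); O=z["O"]; Rz=R.from_euler('z',float(z["yaw"])).as_matrix(); B=(cloud(d,c)-O)@Rz
m=((B[...,2]>.055)&(B[...,2]<.07)&(B[...,0]<.03)&(B[...,0]>-.08)&(abs(B[...,1])<.25)).astype(np.uint8)
n,l,s,_=cv2.connectedComponentsWithStats(m);k=1+np.argmax(s[1:,4]);print(s[k])
print(cv2.minAreaRect(B[l==k][:,:2].astype(np.float32)),cv2.boxPoints(cv2.minAreaRect(B[l==k][:,:2].astype(np.float32))))
f=(B[...,2]>.030)&(B[...,2]<.045)&(abs(B[...,1])<.1)&(B[...,0]>.0)&(B[...,0]<.03); print("fence x min",np.percentile(B[f][:,0],[1,5,20]))
E
```

```text
t 8.075 board [-0.0157  0.0899  0.1736] F board [ 0.54 -0.47  0.38] yaw -0.3781 w 0.6980043164793583 gf 0.0 pos [ 0.49212298 -0.11571003  0.17357809] j [-0.68  0.48  1.14  1.98 -0.52  1.01  0.33]
[ 308  108   29  168 4493]
((-0.012903115712106228, 0.08610803633928299), (0.02516227774322033, 0.16328126192092896), 0.9654433131217957) [[-0.02685806  0.16752508]
 [-0.02410688  0.00426701]
 [ 0.00105183  0.00469099]
 [-0.00169936  0.16794907]]
fence x min [0.00385061 0.01519264 0.01719249]
```

View pics/w3.png

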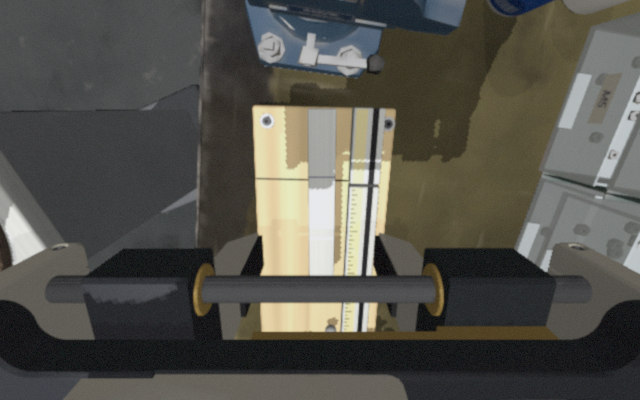

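Bar lies between the open fingers (top face columns 308–337). Descend and grip.

{"method": "apply_moves", "body": {"commands": [[70,0.04,-0.02,-0.72,0],[70,0,0,-0.72,0],[70,0,0,-0.7,0],[70,0,0,0,0],[15,0,0,0,0],[15,0,0,0,0],[15,0,0,0,0],[15,0,0,0,0],[15,0,0,0,0]], "newtons": 15}}

```text
clock: 9.25
position: [0.4945, -0.1186, 0.0471]
ee_rot: [-2.602, -1.761, -0.001]
force: [-1.1, 1.4, 5.7]
width: 0.271
gripper_force: 15.0
```

```bash
python3 bp.py
```

```text
t 9.25 board [-0.0124  0.0882  0.0471] F board [-1.51  0.84  5.73] yaw -0.3807 w 0.2705431645493637 gf 14.985133409500122 pos [ 0.49453409 -0.11856186  0.04706202] j [-0.49  0.65  0.91  2.09 -0.75  0.77  0.51]
```

{"method": "apply_moves", "body": {"commands": [[15,0.2,-0.084,0,-0.032],[15,-0.059,-0.14,0,0],[15,-0.059,-0.14,0,0],[15,-0.059,-0.14,0,0],[15,-0.07,-0.166,0,0],[15,-0.07,-0.166,0,0],[15,-0.07,-0.166,0,0],[15,0,0,0,0]]}}

```text
clock: 10.25
position: [0.4825, -0.1802, 0.0468]
ee_rot: [2.617, 1.737, -0.001]
force: [-0.8, -0.0, -4.5]
width: 0.275
gripper_force: 14.7
```

```bash
python3 bp.py
```

```text
t 10.25 board [0.0003 0.0267 0.0468] F board [-0.76 -0.35 -4.52] yaw -0.3992 w 0.27540144585610915 gf 14.657933666312601 pos [ 0.48248794 -0.18019889  0.04677711] j [-0.36  0.65  0.9   2.08 -0.75  0.77  0.61]
```

{"method": "apply_moves", "body": {"commands": [[15,0.016,-0.006,-0.017,0],[15,0.016,-0.006,0,0],[15,0,0,0,0]]}}

```text
clock: 10.62
position: [0.4822, -0.1794, 0.0458]
ee_rot: [-2.613, -1.737, 0.004]
force: [-13.2, 0.2, 13.7]
width: 0.276
gripper_force: 15.2
```

```bash
python3 bp.py
```

```text
t 10.625 board [-0.0003  0.0274  0.0458] F board [-12.29  -4.94  13.67] yaw -0.3979 w 0.27599623377404725 gf 15.152404010295868 pos [ 0.48222857 -0.17936259  0.04579551] j [-0.36  0.66  0.9   2.07 -0.75  0.78  0.61]
```

{"method": "apply_moves", "body": {"commands": [[15,-0.012,0.005,0.009,0],[15,0,0,0,0]]}}

```text
clock: 10.88
position: [0.4848, -0.1788, 0.0462]
ee_rot: [2.615, 1.741, 0.001]
force: [-0.0, -0.7, -4.2]
width: 0.271
gripper_force: 14.8
```

```bash
python3 bp.py; python3 - <<'E'
from h import *
im,d,c=grab("wrist"); save("pics/w4.png",im[:300,180:480].repeat(2,0).repeat(2,1)); np.savez("w4.npz",im=im,d=d,K=c[0],o=c[1],R=c[2])
E
```

```text
t 10.875 board [0.0019 0.0289 0.0462] F board [ 0.27 -0.69 -4.15] yaw -0.3962 w 0.2710101212208934 gf 14.842388927936554 pos [ 0.48483142 -0.17880847  0.04616857] j [-0.36  0.65  0.9   2.07 -0.75  0.77  0.61]
```

View pics/w4.png

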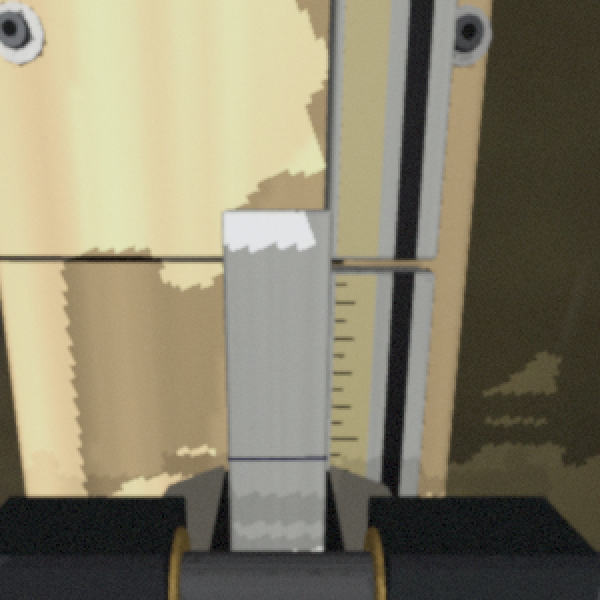

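Crop: bar (columns 225–328) lies alongside the fence's front edge (≈330), apparently flush. Check the gap and angle numerically.

```bash
python3 - <<'E'
from h import *
z=np.load("w4.npz"); im,d=z["im"],z["d"]; c=(z["K"],z["o"],z["R"])
z=np.load("board.npz"); O=z["O"]; Rz=R.from_euler('z',float(z["yaw"])).as_matrix()
g=cv2.cvtColor(im,cv2.COLOR_RGB2GRAY).astype(float)
def eh(rows,a,b):
    o=[]
    for v in rows:
        gr=abs(np.gradient(g[v-1:v+2].mean(0)))[a:b]; w=gr**3; o.append(((w*np.arange(a,b)).sum()/w.sum(),v))
    return o
def fit(E,z,n):
    W=np.array([(ray(e,c,z)-O)@Rz for e in E]); p=np.polyfit(W[:,1],W[:,0],1); print(n,"x at y=.03",np.polyval(p,.03).round(4),"at .1",np.polyval(p,.1).round(4),"slope",p[0].round(4))
fit(eh(range(127,225,4),288,298),.063,"bar left top")
fit(eh(range(127,225,4),338,348),.063,"bar right top")
fit(eh(range(5,75,4),340,350),.038,"fence front top")
fit(eh(range(150,235,4),392,402),.038,"fence back?")
fit(eh(range(5,125,4),392,402),.038,"fence back?")
v=[((cloud(d,c)[y,x]-O)@Rz).round(4) for x,y in[(318,200),(318,150),(355,50),(360,200)]]; print(v)
E
python3 bp.py
```

```text
bar left top x at y=.03 -0.0107 at .1 -0.0106 slope 0.001
bar right top x at y=.03 0.0143 at .1 0.0135 slope -0.0113
fence front top x at y=.03 0.0149 at .1 0.0147 slope -0.002
fence back? x at y=.03 0.0491 at .1 0.0411 slope -0.1136
fence back? x at y=.03 0.0508 at .1 0.0437 slope -0.1024
[array([0.0014, 0.0641, 0.0653]), array([0.0014, 0.0882, 0.0642]), array([0.02  , 0.1349, 0.0388]), array([0.0258, 0.0558, 0.0383])]
t 10.925 board [0.002  0.0288 0.0462] F board [-1.17  0.24 -5.03] yaw -0.3963 w 0.27109971019727175 gf 14.84269917011261 pos [ 0.48484411 -0.17893256  0.04616032] j [-0.36  0.65  0.9   2.07 -0.75  0.77  0.61]
```

{"method": "apply_moves", "body": {"commands": [[15,0.005,-0.003,-0.01,0],[15,-0.013,-0.031,0,0],[15,-0.013,-0.031,0,0],[15,-0.013,-0.031,0,0],[15,-0.013,-0.031,0,0],[15,0,0,0,0]], "newtons": 9}}

```text
clock: 11.68
position: [0.4815, -0.1875, 0.0458]
ee_rot: [2.616, 1.739, -0.0]
force: [0.6, 1.1, 1.1]
width: 0.273
gripper_force: 9.0
```

```bash
python3 bp.py
```

```text
t 11.675 board [0.0022 0.0196 0.0458] F board [0.18 1.24 1.07] yaw -0.3976 w 0.27318862281020273 gf 8.999378085136414 pos [ 0.48152525 -0.18751657  0.04575168] j [-0.35  0.65  0.89  2.07 -0.75  0.77  0.62]
```

{"method": "apply_moves", "body": {"commands": [[15,-0.0064,-0.0154,0,0],[15,0,0,0,0]]}}

```text
clock: 11.92
position: [0.4814, -0.1879, 0.0457]
ee_rot: [2.616, 1.74, 0.0]
force: [2.4, 4.1, 2.4]
width: 0.273
gripper_force: 9.0
```

{"method": "apply_moves", "body": {"commands": [[15,-0.0064,-0.0154,0,0],[15,0,0,0,0]]}}

```text
clock: 12.18
position: [0.481, -0.1887, 0.0457]
ee_rot: [2.616, 1.74, 0.001]
force: [1.8, 4.6, 3.0]
width: 0.271
gripper_force: 9.0
```

```bash
python3 bp.py
```

```text
t 12.175 board [0.0022 0.0183 0.0457] F board [-0.12  4.92  3.02] yaw -0.3969 w 0.27080943207941294 gf 8.999725431203842 pos [ 0.48100308 -0.18869467  0.04573898] j [-0.34  0.65  0.89  2.07 -0.75  0.77  0.63]
```

{"method": "apply_moves", "body": {"commands": [[15,-0.0032,-0.0077,0,0],[15,0,0,0,0]]}}

```text
clock: 12.42
position: [0.4808, -0.1891, 0.0457]
ee_rot: [2.616, 1.74, 0.001]
force: [1.2, 5.3, 3.5]
width: 0.271
gripper_force: 9.0
```

```bash
python3 bp.py; sleep 0; python3 bp.py
```

```text
t 12.425 board [0.0022 0.0179 0.0457] F board [-0.9   5.38  3.5 ] yaw -0.3969 w 0.27077966569286466 gf 8.999783098697662 pos [ 0.48084361 -0.18907316  0.04572509] j [-0.34  0.65  0.89  2.07 -0.75  0.77  0.63]
t 12.425 board [0.0022 0.0179 0.0457] F board [-0.9   5.38  3.5 ] yaw -0.3969 w 0.27077966569286466 gf 8.999783098697662 pos [ 0.48084361 -0.18907316  0.04572509] j [-0.34  0.65  0.89  2.07 -0.75  0.77  0.63]
```

```bash
cat > end.py <<'E'
from h import *
z=np.load("board.npz"); O=z["O"]; Rz=R.from_euler('z',float(z["yaw"])).as_matrix()
def endy(im,c):
    # bar's far (+y) end on its top plane, columns across the bar near the expected place
    out=[]
    e=proj(O+Rz@np.array([.0025,0,.063])+np.outer(np.linspace(.085,.125,161),Rz[:,1]),c)
    g=cv2.cvtColor(im,cv2.COLOR_RGB2HSV)[...,1].astype(np.float32)
    for dx in(-.007,-.004,0,.003,.006):
        ys=np.linspace(.08,.13,201); e=proj(O+np.array([dx+.0025,0,.063])@Rz.T+np.outer(ys,Rz[:,1]),c).astype(np.float32)
        s=cv2.remap(g,e[None,:,0],e[None,:,1],cv2.INTER_LINEAR).ravel(); s=np.convolve(s,np.ones(5)/5,'same')
        out.append(ys[5+np.argmax(np.gradient(s)[5:-5])])
    return np.median(out),out
z4=np.load("w4.npz"); print("before",endy(z4["im"],(z4["K"],z4["o"],z4["R"])),"tcp y .0288")
im,d,c=grab("wrist"); print("now",endy(im,c)); 
s=observe(); print(((s["position"]-O)@Rz), s["force"]@Rz)
im,d,c=grab("scene"); save("pics/s2.png",cv2.resize(im[180:280,220:340],None,fx=6,fy=6,interpolation=cv2.INTER_CUBIC))
E
python3 end.py
```

```text
before (np.float64(0.10875), [np.float64(0.10875), np.float64(0.10875), np.float64(0.10875), np.float64(0.10875), np.float64(0.1085)]) tcp y .0288
now (np.float64(0.09775), [np.float64(0.09775), np.float64(0.09775), np.float64(0.09775), np.float64(0.09775), np.float64(0.09775)])
[0.00219144 0.01790033 0.0457587 ] [-0.05434214  4.94647327  3.09830292]
```

View pics/s2.png

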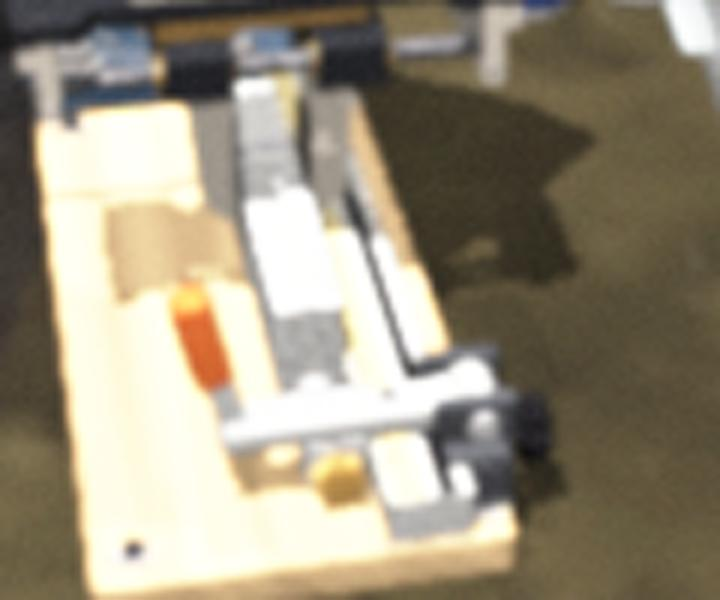

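{"method": "apply_moves", "body": {"commands": [[15,-0.0032,-0.0077,0.003,0],[15,0,0,0,0]]}}

```text
clock: 12.78
position: [0.4802, -0.1901, 0.0458]
ee_rot: [2.616, 1.739, -0.001]
force: [0.6, 1.9, -0.4]
width: 0.273
gripper_force: 9.0
```

```bash
python3 bp.py
```

```text
t 12.775 board [0.002  0.0167 0.0458] F board [-0.2   1.98 -0.37] yaw -0.3974 w 0.2732060715218698 gf 9.000065624713898 pos [ 0.48017932 -0.19011969  0.04575435] j [-0.34  0.65  0.89  2.07 -0.75  0.77  0.63]
```

{"method": "apply_moves", "body": {"commands": [[15,-0.0032,-0.0077,0,0],[15,0,0,0,0]]}}

```text
clock: 13.02
position: [0.4802, -0.1902, 0.0458]
ee_rot: [-2.616, -1.74, 0.0]
force: [1.6, 2.5, -1.7]
width: 0.273
gripper_force: 9.0
```

```bash
python3 bp.py
```

```text
t 13.025 board [0.002  0.0166 0.0458] F board [ 0.49  2.9  -1.74] yaw -0.3971 w 0.2726967490112382 gf 8.999431729316711 pos [ 0.48016039 -0.19017594  0.04576883] j [-0.34  0.65  0.89  2.07 -0.75  0.77  0.63]
```

{"method": "apply_moves", "body": {"commands": [[15,-0.0032,-0.0077,0,0],[15,0,0,0,0]]}}

```text
clock: 13.28
position: [0.4801, -0.1903, 0.0458]
ee_rot: [-2.615, -1.74, -0.0]
force: [3.3, 4.6, -1.9]
width: 0.274
gripper_force: 9.0
```

```bash
python3 bp.py
```

```text
t 13.275 board [0.002  0.0165 0.0458] F board [ 1.26  5.55 -1.92] yaw -0.3968 w 0.2741054871053973 gf 8.999311029911041 pos [ 0.48009918 -0.19027575  0.04576543] j [-0.34  0.65  0.89  2.07 -0.75  0.77  0.63]
```

{"method": "apply_moves", "body": {"commands": [[15,-0.0032,-0.0077,0,0],[15,0,0,0,0]]}}

```text
clock: 13.52
position: [0.48, -0.1904, 0.0458]
ee_rot: [-2.615, -1.74, -0.001]
force: [2.7, 5.3, -1.2]
width: 0.275
gripper_force: 9.0
```

```bash
python3 bp.py
```

```text
t 13.525 board [0.002  0.0164 0.0458] F board [ 0.41  5.97 -1.22] yaw -0.3964 w 0.27490042745134824 gf 8.99925783276558 pos [ 0.48003967 -0.19037247  0.04577443] j [-0.34  0.65  0.89  2.07 -0.75  0.77  0.63]
```

```bash
python3 end.py
```

```text
before (np.float64(0.10875), [np.float64(0.10875), np.float64(0.10875), np.float64(0.10875), np.float64(0.10875), np.float64(0.1085)]) tcp y .0288
now (np.float64(0.09625), [np.float64(0.09625), np.float64(0.09625), np.float64(0.09625), np.float64(0.09625), np.float64(0.09625)])
[0.00198686 0.01638606 0.04576903] [ 0.95218288  5.89223634 -1.69026168]
```

{"method": "apply_moves", "body": {"commands": [[15,0,0,0,0],[15,0,0,0,0]]}}

```text
clock: 13.88
position: [0.48, -0.1904, 0.0458]
ee_rot: [-2.615, -1.74, -0.001]
force: [2.9, 5.9, -0.8]
width: 0.272
gripper_force: 9.0
```

```bash
python3 bp.py
```

```text
t 13.875 board [0.002  0.0164 0.0458] F board [ 0.4   6.61 -0.78] yaw -0.3965 w 0.2716120229234669 gf 8.999305665493011 pos [ 0.48004448 -0.19037708  0.04577799] j [-0.34  0.65  0.89  2.07 -0.75  0.77  0.63]
```

Contact confirmed: bar blocked at a steady ~6 N with the end where the tip was measured. Relax the push, release and lift.

{"method": "apply_moves", "body": {"commands": [[15,0.004,0.009,-0.002,0],[15,0,0,0,0],[60,0,0,0,0],[60,0,0,0,0],[60,0,0,0,0],[60,0,0,0.6,0],[60,0,0,0.8,0],[60,0,0,0.8,0],[60,0,0,0,0]]}}

```text
clock: 15.0
position: [0.4817, -0.1919, 0.1807]
ee_rot: [2.613, 1.737, 0.006]
force: [-0.0, 0.3, -0.3]
width: 0.6
gripper_force: 0.0
```

```bash
python3 bp.py; cat > bar.py <<'E'
from h import *
z=np.load("board.npz"); O=z["O"]; Rz=R.from_euler('z',float(z["yaw"])).as_matrix()
im,d,c=grab("wrist"); B=(cloud(d,c)-O)@Rz
np.savez("last.npz",im=im,d=d,K=c[0],o=c[1],R=c[2])
m=((B[...,2]>.055)&(B[...,2]<.07)&(B[...,0]<.03)&(B[...,0]>-.03)&(abs(B[...,1]-.02)<.12)).astype(np.uint8)
n,l,s,_=cv2.connectedComponentsWithStats(m);k=1+np.argmax(s[1:,4]);print(s[k])
print("bar",cv2.boxPoints(cv2.minAreaRect(B[l==k][:,:2].astype(np.float32))).round(4).tolist(),np.median(B[l==k][:,2]))
E
python3 bar.py
```

```text
t 15.0 board [0.0041 0.0156 0.1807] F board [-0.12  0.29 -0.29] yaw -0.3973 w 0.5997316227914244 gf 0.0 pos [ 0.4817104  -0.19188159  0.18070221] j [-0.51  0.48  1.12  1.95 -0.51  1.02  0.45]
[ 301  106   29  170 4417]
bar [[-0.010599999688565731, 0.09539999812841415], [-0.010599999688565731, -0.07329999655485153], [0.014399999752640724, -0.07329999655485153], [0.014399999752640724, 0.09539999812841415]] 0.06367898138973233
```

{"method": "apply_moves", "body": {"commands": [[50,-0.184,-0.21,0,0.348],[50,-0.184,-0.21,0,0.348],[50,-0.184,-0.21,0,0.348],[50,-0.184,-0.21,0,0.348],[50,-0.184,-0.21,0,0.348],[50,-0.184,-0.21,0,0.348],[50,-0.184,-0.21,0,0.348],[50,-0.184,-0.21,0,0.348],[50,-0.184,-0.21,0,0.348],[50,0,0,0,0],[50,0,0,0,0]]}}

```text
clock: 16.42
position: [0.3808, -0.3032, 0.1771]
ee_rot: [-0.633, -3.076, -0.001]
force: [0.1, 0.8, 0.7]
width: 0.501
gripper_force: 0.0
```

```bash
python3 bp.py; python3 - <<'E'
from h import *
z=np.load("board.npz"); O=z["O"]; Rz=R.from_euler('z',float(z["yaw"])).as_matrix()
im,d,c=grab("wrist"); B=(cloud(d,c)-O)@Rz
k=B[(B[...,2]>.095)&(B[...,2]<.11)&(abs(B[...,0]+.045)<.02)&(abs(B[...,1]+.127)<.02)]; print(len(k),np.percentile(k,[2,50,98],axis=0).round(4))
E
python3 arc.py 0 95 12
```

```text
t 16.425 board [-0.046  -0.126   0.1771] F board [-0.21  0.8   0.7 ] yaw 1.1651 w 0.5008409822256737 gf 0.0 pos [ 0.38080889 -0.30319214  0.17705374] j [ 0.01  0.3   0.7   2.01 -0.24  0.92  2.  ]
281 [[-0.0516 -0.1343  0.0968]
 [-0.046  -0.1276  0.1025]
 [-0.0378 -0.121   0.1048]]
[[0.1, -0.04, 0.21], [0.12, -0.05, 0.19], [0.15, -0.06, 0.17], [0.17, -0.07, 0.15], [0.19, -0.08, 0.12], [0.2, -0.08, 0.1], [0.21, -0.09, 0.06], [0.22, -0.09, 0.03], [0.22, -0.09, -0.0], [0.22, -0.09, -0.03], [0.21, -0.09, -0.07], [0.2, -0.08, -0.1]]
```

{"method": "apply_moves", "body": {"commands": [[50,0.006,-0.03,-0.6,0],[50,0,0,-0.6,0],[50,0,0,-0.6,0],[50,0,0,0,0],[5,0,0,0,0],[5,0,0,0,0],[5,0,0,0,0],[5,0,0,0,0]], "newtons": 9}}

```text
clock: 17.48
position: [0.3819, -0.3051, 0.0704]
ee_rot: [0.626, 3.077, 0.002]
force: [-0.6, 3.0, 6.7]
width: 0.157
gripper_force: 9.0
```

```bash
python3 bp.py
```

```text
t 17.475 board [-0.0443 -0.1273  0.0704] F board [-1.69  2.5   6.68] yaw 1.1694 w 0.1566167287579411 gf 9.00423601269722 pos [ 0.38188962 -0.3051159   0.07035941] j [ 0.13  0.47  0.59  2.11 -0.41  0.68  2.16]
```

{"method": "apply_moves", "body": {"commands": [[5,0.1,-0.04,0.21,0],[5,0.12,-0.05,0.19,0],[5,0.15,-0.06,0.17,0],[5,0.17,-0.07,0.15,0],[5,0.19,-0.08,0.12,0],[5,0.2,-0.08,0.1,0],[5,0,0,0,0]]}}

```text
clock: 18.35
position: [0.4389, -0.3294, 0.1273]
ee_rot: [0.626, 3.076, -0.001]
force: [-0.1, 3.5, 5.6]
width: 0.153
gripper_force: 9.0
```

```bash
python3 bp.py
```

```text
t 18.35 board [ 0.0177 -0.1277  0.1273] F board [-1.42  3.25  5.61] yaw 1.1695 w 0.15271673877118727 gf 9.001448079943657 pos [ 0.43889939 -0.32941085  0.12732641] j [ 0.09  0.47  0.64  1.92 -0.36  0.87  2.08]
```

{"method": "apply_moves", "body": {"commands": [[5,0.21,-0.09,0.06,0],[5,0.22,-0.09,0.03,0],[5,0.22,-0.09,0,0],[5,0.22,-0.09,-0.03,0],[5,0.21,-0.085,-0.07,0],[5,0.2,-0.075,-0.1,0],[5,0,0,0,0]]}}

```text
clock: 19.23
position: [0.5155, -0.3618, 0.1196]
ee_rot: [0.627, 3.076, -0.004]
force: [2.6, -3.6, 3.0]
width: 0.152
gripper_force: 9.0
```

```bash
python3 bp.py
```

```text
t 19.225 board [ 0.1009 -0.1281  0.1196] F board [ 3.83 -2.3   3.  ] yaw 1.1688 w 0.15166642076797118 gf 9.000431299209595 pos [ 0.51548534 -0.3618315   0.11960073] j [ 0.13  0.6   0.61  1.72 -0.41  0.95  2.07]
```

{"method": "apply_moves", "body": {"commands": [[45,0,0,0,0],[45,0,0,0,0],[45,0,0,0,0],[45,0,0,0.5,0],[45,0,0,0.8,0],[45,-0.4,0.6,0.8,0],[45,-0.6,0.8,0,0],[45,-0.6,0.8,0,0],[45,0,0,0,0],[45,0,0,0,0]]}}

```text
clock: 20.48
position: [0.4188, -0.2288, 0.2444]
ee_rot: [0.625, 3.077, 0.001]
force: [0.2, -1.2, 0.7]
width: 0.452
gripper_force: 0.0
```

```bash
python3 bp.py; python3 bar.py; python3 - <<'E'
from h import *
z=np.load("last.npz"); save("pics/w9.png",z["im"])
c=(z["K"],z["o"],z["R"]); b=np.load("board.npz"); Rz=R.from_euler('z',float(b["yaw"])).as_matrix(); B=(cloud(z["d"],c)-b["O"])@Rz
k=B[(B[...,2]>.08)&(B[...,2]<.17)&(B[...,0]>0)&(B[...,0]<.13)&(abs(B[...,1]+.115)<.045)]
for zz in np.arange(.08,.17,.01):
    q=k[(k[:,2]>zz)&(k[:,2]<zz+.01)]
    if len(q): print(zz.round(3),len(q),np.percentile(q,[2,50,98],axis=0).round(4).tolist())
E
```

```text
t 20.475 board [-0.0396 -0.0427  0.2444] F board [ 0.69 -1.03  0.71] yaw 1.1698 w 0.4524570698983186 gf 0.0 pos [ 0.41884145 -0.22881202  0.24441024] j [-0.22  0.19  0.73  1.94 -0.15  1.06  1.74]
[ 285  200  151   23 3197]
bar [[-0.011099999770522118, 0.09679999947547913], [-0.010999999940395355, -0.08299999684095383], [0.01489999983459711, -0.08299999684095383], [0.014700000174343586, 0.09679999947547913]] 0.06378819489126741
0.08 5 [[0.0277, -0.1338, 0.0888], [0.0278, -0.1251, 0.0896], [0.0282, -0.1226, 0.0898]]
0.09 63 [[0.0263, -0.1457, 0.0905], [0.0275, -0.1317, 0.0961], [0.0318, -0.1228, 0.0998]]
0.1 59 [[0.0259, -0.1472, 0.1001], [0.0275, -0.1391, 0.1025], [0.0291, -0.1242, 0.1063]]
```

View pics/w9.png

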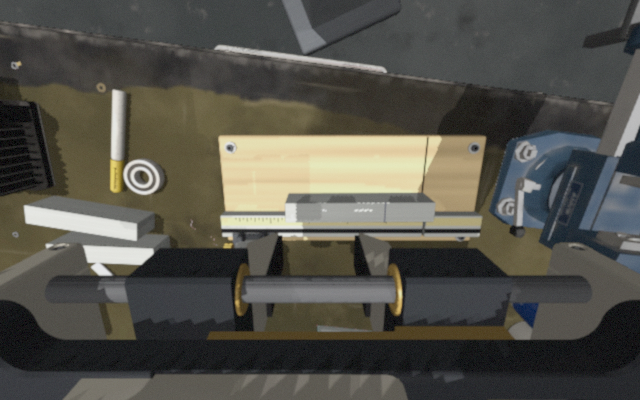

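The bar sits flush on the fence (columns 286–434) with its end at y ≈ −0.083, where it was gauged. The stop is up and the gripper is clear, so I'm handing in.

```bash
python3 -c "
from cell import arm; print(arm.sign_off())"
```

```text
the job is handed in; nothing more can be done
None
```

The job is handed in after about 20.5 s of the 72 s; sign-off returned no verdict. The stop went down and is back at its upper limit, and the bar lies flat on the fence at the screw tip, gauged with about 6 N at the wrist. In the last views the bar, the stop and the bystanders in frame sat as intended.

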